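Load the sampler rack and gauge the tall jars

TASK

Load the sampler rack: stand every capped sample jar standing between the robot and the rack upright on its rings, one jar per ring, filling without gaps from the end with the spring-reel case, all the tall jars first and the squat ones after them. Then pull the gauge's sprung slide out until its pointer is level with the middle of the last tall jar, hold it there for two seconds, and let it back fully home. Leave the glass beaker and flask alone.

Things in the scene. Friction and masses are not known exactly. Their poses are not given: they have to be found in the camera images.
- rack: Fixed grey plate 150 (x) by 480 (y) by 5 mm with six printed rings in a row along its y. Parallel, its centre line 110 mm to the row's -x side: the slide gauge, an aluminium rule (24 wide, 15 high, y -35 to 300 mm) up to the spring-reel case (55 x 70, 34 mm high, centre y = 335 mm). Origin: centre of the underside; x away from the robot, y towards the case. Yaw within 5 degrees.
- slide (a joint): Travel of the gauge's sprung carriage, m: 0 = home by the spring-reel case, growing as it is pulled in the rack's -y direction, at most 0.24. At 0.07, 0.135 and 0.20 the pointer is level with the middle of place 1, 2 and 3. The spring pulls it home with 2.5 N plus 25 N per m of travel; damped, it runs home by itself in about 2 s when let go.
- tab (a point): Grip point on the carriage's upright black tab, on its middle, 19 mm below its top. The tab is 12 mm thick along the rack's y (the pull direction), 24 mm wide along the rack's x and reaches 75 mm above the bench; this point is 56 mm above the bench. The carriage's foot (30 x 30 mm) ends 30 mm above the bench.
- pointer (a point): Tip of the carriage's steel pointer, 20 mm above the bench, pointing at the row; it has the same y in the rack's frame as the middle of the tab.
- place1 (a point): Centre of printed ring 1 of 6 (64 mm across) on the rack's plate, 5 mm above the bench; neighbouring rings are 65 mm apart. Place 1, the first, is the one nearest the spring-reel case. Axes as the rack's.
- place2 (a point): Centre of printed ring 2 of 6 (64 mm across) on the rack's plate, 5 mm above the bench; neighbouring rings are 65 mm apart. Next after place 1, away from the spring-reel case. Axes as the rack's.
- place3 (a point): Centre of printed ring 3 of 6 (64 mm across) on the rack's plate, 5 mm above the bench; neighbouring rings are 65 mm apart. Next after place 2, away from the spring-reel case. Axes as the rack's.
- place4 (a point): Centre of printed ring 4 of 6 (64 mm across) on the rack's plate, 5 mm above the bench; neighbouring rings are 65 mm apart. Next after place 3, away from the spring-reel case. Axes as the rack's.
- place5 (a point): Centre of printed ring 5 of 6 (64 mm across) on the rack's plate, 5 mm above the bench; neighbouring rings are 65 mm apart. Next after place 4, away from the spring-reel case. Axes as the rack's.
- place6 (a point): Centre of printed ring 6 of 6 (64 mm across) on the rack's plate, 5 mm above the bench; neighbouring rings are 65 mm apart. The last place, farthest from the spring-reel case. Axes as the rack's.
- tall1: Tall round screw-capped sample jar, closed: body 56 mm across up to 94 mm, cap 52 mm across, 112 mm high in all, bottom-heavy, 0.1 to 0.35 kg. Origin: centre of the underside, z up. May be absent (None from the start).
- tall2: Tall round screw-capped sample jar, closed: body 56 mm across up to 94 mm, cap 52 mm across, 112 mm high in all, bottom-heavy, 0.1 to 0.35 kg. Origin: centre of the underside, z up. May be absent (None from the start).
- tall3: Tall round screw-capped sample jar, closed: body 56 mm across up to 94 mm, cap 52 mm across, 112 mm high in all, bottom-heavy, 0.1 to 0.35 kg. Origin: centre of the underside, z up. May be absent (None from the start).
- squat1: Squat round screw-capped sample jar, closed: body 56 mm across up to 64 mm, cap 52 mm across, 82 mm high in all, bottom-heavy, 0.1 to 0.35 kg. Origin: centre of the underside, z up.
- squat2: Squat round screw-capped sample jar, closed: body 56 mm across up to 64 mm, cap 52 mm across, 82 mm high in all, bottom-heavy, 0.1 to 0.35 kg. Origin: centre of the underside, z up.
- squat3: Squat round screw-capped sample jar, closed: body 56 mm across up to 64 mm, cap 52 mm across, 82 mm high in all, bottom-heavy, 0.1 to 0.35 kg. Origin: centre of the underside, z up.
- beaker: Glass beaker, 68 mm across, 85 mm high, a bystander. Origin: centre of the underside.
- flask: Long-necked stoppered glass flask, 100 mm across, 210 mm high, a bystander. Origin: centre of the underside.

How it is judged:
On the way, in this order (a step that is already met when the one before it is completed fails the run):
1. every jar stands on a ring, tall ones first, no gaps ((distance between tall1 and place1 below 0.015 m or distance between tall1 and place2 below 0.015 m or distance between tall1 and place3 below 0.015 m or distance between tall1 and place4 below 0.015 m or distance between tall1 and place5 below 0.015 m or distance between tall1 and place6 below 0.015 m) and (distance between tall2 and place1 below 0.015 m or distance between tall2 and place2 below 0.015 m or distance between tall2 and place3 below 0.015 m or distance between tall2 and place4 below 0.015 m or distance between tall2 and place5 below 0.015 m or distance between tall2 and place6 below 0.015 m) and (distance between tall3 and place1 below 0.015 m or distance between tall3 and place2 below 0.015 m or distance between tall3 and place3 below 0.015 m or distance between tall3 and place4 below 0.015 m or distance between tall3 and place5 below 0.015 m or distance between tall3 and place6 below 0.015 m) and (distance between squat1 and place1 below 0.015 m or distance between squat1 and place2 below 0.015 m or distance between squat1 and place3 below 0.015 m or distance between squat1 and place4 below 0.015 m or distance between squat1 and place5 below 0.015 m or distance between squat1 and place6 below 0.015 m) and (distance between squat2 and place1 below 0.015 m or distance between squat2 and place2 below 0.015 m or distance between squat2 and place3 below 0.015 m or distance between squat2 and place4 below 0.015 m or distance between squat2 and place5 below 0.015 m or distance between squat2 and place6 below 0.015 m) and (distance between squat3 and place1 below 0.015 m or distance between squat3 and place2 below 0.015 m or distance between squat3 and place3 below 0.015 m or distance between squat3 and place4 below 0.015 m or distance between squat3 and place5 below 0.015 m or distance between squat3 and place6 below 0.015 m) and angle between each of tall1, tall2, tall3, squat1, squat2, squat3's own z axis and vertical below 0.12 rad and linear speed of each of tall1, tall2, tall3, squat1, squat2, squat3 below 0.03 m/s and (distance between any of tall1, tall2, tall3, squat1, squat2, squat3 and place1 below 0.015 m or not (distance between any of tall1, tall2, tall3, squat1, squat2, squat3 and place2 below 0.015 m)) and (distance between any of tall1, tall2, tall3, squat1, squat2, squat3 and place2 below 0.015 m or not (distance between any of tall1, tall2, tall3, squat1, squat2, squat3 and place3 below 0.015 m)) and (distance between any of tall1, tall2, tall3, squat1, squat2, squat3 and place3 below 0.015 m or not (distance between any of tall1, tall2, tall3, squat1, squat2, squat3 and place4 below 0.015 m)) and (distance between any of tall1, tall2, tall3, squat1, squat2, squat3 and place4 below 0.015 m or not (distance between any of tall1, tall2, tall3, squat1, squat2, squat3 and place5 below 0.015 m)) and (distance between any of tall1, tall2, tall3, squat1, squat2, squat3 and place5 below 0.015 m or not (distance between any of tall1, tall2, tall3, squat1, squat2, squat3 and place6 below 0.015 m)) and not (distance between any of squat1, squat2, squat3 and place1 below 0.015 m and distance between any of tall1, tall2, tall3 and place2 below 0.015 m) and not (distance between any of squat1, squat2, squat3 and place2 below 0.015 m and distance between any of tall1, tall2, tall3 and place3 below 0.015 m) and not (distance between any of squat1, squat2, squat3 and place3 below 0.015 m and distance between any of tall1, tall2, tall3 and place4 below 0.015 m) and not (distance between any of squat1, squat2, squat3 and place4 below 0.015 m and distance between any of tall1, tall2, tall3 and place5 below 0.015 m) and not (distance between any of squat1, squat2, squat3 and place5 below 0.015 m and distance between any of tall1, tall2, tall3 and place6 below 0.015 m)), for 0.2 s.
2. the pointer is held level with the middle of the last tall jar's ring (((distance between any of tall1, tall2, tall3 and place1 below 0.015 m and not (distance between any of tall1, tall2, tall3 and place2 below 0.015 m) and y of pointer in the frame of place1 between -0.007 and 0.007 m) or (distance between any of tall1, tall2, tall3 and place2 below 0.015 m and not (distance between any of tall1, tall2, tall3 and place3 below 0.015 m) and y of pointer in the frame of place2 between -0.007 and 0.007 m) or (distance between any of tall1, tall2, tall3 and place3 below 0.015 m and not (distance between any of tall1, tall2, tall3 and place4 below 0.015 m) and y of pointer in the frame of place3 between -0.007 and 0.007 m))), for 1 s.
At the end, for the whole second after the job is handed in: Every jar present upright (0.12 rad), at rest, within 15 mm of a ring centre, from place 1 without gaps, no squat before a tall; slide home (under 6 mm). Before, with jars loaded, the pointer was held 1 s within 7 mm of the middle of the last tall jar's ring (all of step 1 and value of joint slide below 0.006 m); the robot touches nothing.
It fails at once if the beaker was moved or tipped (distance of beaker from where it was at the start of the episode above 0.03 m or angle between beaker's own z axis and vertical above 0.4 rad).
It fails at once if the flask was moved or tipped (distance of flask from where it was at the start of the episode above 0.03 m or angle between flask's own z axis and vertical above 0.4 rad).
Of tall1, tall2, tall3 only 1 to 3 are there at a start; the rules pass over those that are not, and their reading is None.
At some moment in a run one of tall1, tall2, tall3, squat1, squat2, squat3 may be knocked a few centimetres aside while the robot is not near it.
It also fails if it takes over 210 s, if anything falls off the work surface, if the arm or the gripper's body presses on something with over 40 N, if the wrist force passes 120 N, or if a joint passes its speed limit or range.

ROBOT

A 6-joint arm with a two-finger parallel gripper is mounted at the origin on the work surface. World frame = base frame: x ahead of the robot, y to its left, z up, the work surface at z = 0. Lengths are in m, angles in rad, forces in N, time in s.
With the tool pointing down it reaches from about 0.3 to 0.775 m from the base axis. Payload 14.6 kg.
Tool frame: the origin (TCP) lies where the fingers leave the gripper's body, on its centre line; the fingertips stand 97 mm ahead of it and the grasp point (between the pads) lies 78 mm ahead of it (ctrl.pinch_z is the distance from the TCP to the grasp point, in m); z points along the fingers, y is the line along which they close (so a half turn about z gives the same grasp; the last joint's range is limited). The gripper opens to 94 mm and grips with 3 to 60 N. Pads are 16 mm wide; open, the fingers measure 119 mm over their backs; the gripper's body (75 mm by 177 mm) begins 78 mm behind the grasp point.
Start: joints at [-1.174, 0.3, 1.521, -0, 1.321, -0.067], TCP at [0.246, -0.492, 0.303] pointing down, gripper open.
Joint ranges: [-3.03, 3.03], [-0.79, 2.21], [0.23, 2.52], [-1.04, 4.18], [0, 3.07], [-2.55, 2.55]. Speed limits (rad/s): [2.22, 2.22, 2.57, 3.14, 3.14, 3.14].

INTERFACE

Orientations are given as a unit quaternion [x, y, z, w].
In Python, from station import ctrl gives the robot as it stands. Calls block until the motion is done:
- ctrl.reach(position, orientation): joint-space move of the TCP to a pose.
- ctrl.movel(position, ori=None, feed=0.15, guard=None): straight line of the TCP; ori=None keeps the orientation; feed is the mean speed in m/s. With guard (N) it stops when the force on the tool has changed by that much, and returns True; else False.
- ctrl.goto_joints(angles): joint-space move.
- ctrl.set_gripper(opening, squeeze=None): opening from 0.0 (shut) to 1.0 (fully open); squeeze is the grip in N (None keeps the last); returns when the fingers have stopped.
- ctrl.hold(seconds).
- ctrl.inverse_kinematics(position, orientation): joint angles nearest the present ones, or None.
- ctrl.state(): the state.
- ctrl.snapshot(name): name is "side" or "top" or "wrist"; returns a dict with "pixels" (384x512x3 uint8, red, green, blue), "fx", "fy", "cx", "cy" (pixels), "dist" ([k1, k2, p1, p2, k3] as OpenCV has them; the pictures are not rectified), "R" (3x3) and "t" (3): a world point X has camera coordinates R X + t; the wrist camera has in their place "T_tool_cam" (4x4, takes a point from camera to tool coordinates, whose origin is the TCP and whose axes are the flange's). Camera axes: x right, y down, z forward; pixel columns grow to the right and rows downward; lengths in m; the calibration is good to about 2 mm. A picture is of the moment at which its call begins: read the wrist's pose just before it. There is no depth.
A pose or a line that the arm cannot do raises ctrl.PlanningError and nothing moves.
- ctrl.finish_job(): hands the job in; it is judged then, once.
The state is a dict: "time": time; "qpos": joint angles; "joint_vel": joint speeds; "joint_torque": joint torques, N m; "eef_pos": TCP position; "tool_rot": TCP orientation; "contact_force": force on the tool from outside, world axes, zero at the start; "wrist_torque": the same for the moment, N m; "width": opening from 0.0 (shut) to 1.0 (fully open); "grasp_force": force on a finger pad.
Only numpy, scipy, OpenCV 4.12 (cv2) and the standard library are available. Lean on these libraries where they do the work, as an engineer would, in place of code of your own. Each camera call takes 0.05 s, during which the arm holds its last target. There are 200 camera calls.

## Working session

There is one attempt and no reset: what is moved stays moved. The work goes in short steps, each a Python script; the robot and the scene stay as the last script left them, time stands still between calls to the robot, and variables do not carry over. Pictures are saved under pics/ and viewed, at most 14 in all, crops included, and the job is handed in when it is done.

```bash
mkdir -p pics; ls; python3 - <<'E'
from station import ctrl
import cv2,pickle
for n in("top","side"):
    s=ctrl.snapshot(n); pickle.dump(s,open(f"pics/{n}0.pkl","wb"))
    cv2.imwrite(f"pics/{n}0.png",s["pixels"][:,:,::-1])
    print(n,{k:v for k,v in s.items() if k!="pixels"})
print(ctrl.state())
E
```

```text
pics
top {'fx': 349.07338541601183, 'fy': 349.07338541601183, 'cx': 259.21138504324085, 'cy': 184.97688457787794, 'dist': array([-0.04782778,  0.        ,  0.        ,  0.        ,  0.        ]), 'R': array([[ 1.88904349e-03, -9.98973754e-01, -4.52534076e-02],
       [-9.99452261e-01, -3.90922169e-04, -3.30911611e-02],
       [ 3.30395108e-02,  4.52911312e-02, -9.98427315e-01]]), 't': array([0.00372959, 0.5570527 , 0.84234874])}
side {'fx': 407.1401422001001, 'fy': 407.1401422001001, 'cx': 257.251264770975, 'cy': 196.2724009592406, 'dist': array([-0.0568381,  0.       ,  0.       ,  0.       ,  0.       ]), 'R': array([[-0.94966555, -0.31288353, -0.01546746],
       [-0.20296122,  0.65213763, -0.73042677],
       [ 0.23862542, -0.69052184, -0.68281586]]), 't': array([0.52764311, 0.17337126, 0.98555845])}
{'time': 0.1, 'qpos': array([-1.17358747e+00,  3.00434731e-01,  1.52152581e+00, -7.64801692e-06,
        1.32069970e+00, -6.66198770e-02]), 'joint_vel': array([ 0.00135228, -0.00032094, -0.00073724, -0.0002563 ,  0.00150113,
        0.00093131]), 'joint_torque': array([ 2.59676643e-03, -5.32646298e+01, -3.53283262e+01,  7.09166424e-02,
        2.34691927e-02, -7.84685699e-05]), 'eef_pos': array([ 0.24599037, -0.49177167,  0.30212961]), 'tool_rot': array([ 9.73227822e-01,  2.29841947e-01, -9.14856095e-05, -5.25906433e-04]), 'contact_force': array([ 0.08870484, -0.43324154, -0.31051659]), 'wrist_torque': array([ 0.01145861, -0.04335067, -0.07280571]), 'grasp_force': 0.0, 'width': 1.0021534546849458}
```

View pics/top0.png

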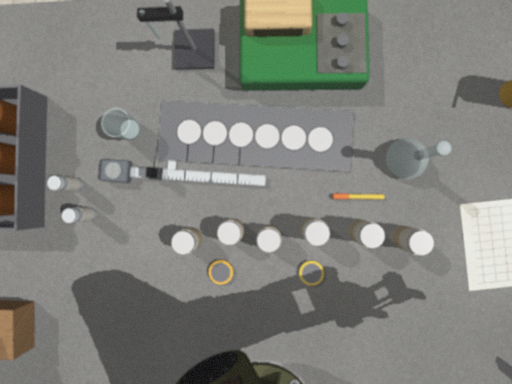

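View pics/side0.png

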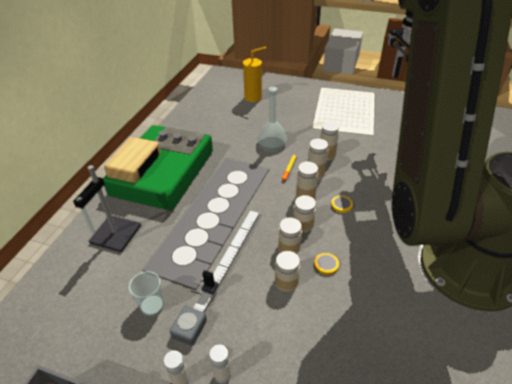

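The top view shows the six jars at about (183,242), (230,232), (269,239), (317,232), (372,235) and (421,242). The rings run from (189,131), next to the case at (115,170), to (320,138). The flask is at (407,160) and the beaker at (118,123). The side view shows all the caps and rings unobstructed.

```bash
cat > h.py <<'E'
import numpy as np,cv2
def K(s): return np.array([[s["fx"],0,s["cx"]],[0,s["fy"],s["cy"]],[0,0,1.]])
def pose(s,T=None):  # R,t world->cam
    return s["R"],s["t"]
def ray(s,px):
    n=cv2.undistortPoints(np.array(px,float).reshape(-1,1,2),K(s),s["dist"]).reshape(-1,2)
    d=np.c_[n,np.ones(len(n))]@s["R"]; return -s["R"].T@s["t"],d
def onplane(s,px,z):
    c,d=ray(s,px); return c+d*((z-c[2])/d[:,2:])
def proj(s,X): 
    return cv2.projectPoints(np.array(X,float).reshape(-1,3),cv2.Rodrigues(s["R"])[0],s["t"],K(s),s["dist"])[0].reshape(-1,2)
def tri(s1,p1,s2,p2):
    n=[cv2.undistortPoints(np.array(p,float).reshape(-1,1,2),K(s),s["dist"]).reshape(-1,2).T for s,p in((s1,p1),(s2,p2))]
    X=cv2.triangulatePoints(np.c_[s1["R"],s1["t"]],np.c_[s2["R"],s2["t"]],n[0],n[1]); return (X[:3]/X[3]).T
def blobs(s,vmin=165,smax=45,amin=150,amax=1500):
    hsv=cv2.cvtColor(s["pixels"],cv2.COLOR_RGB2HSV)
    m=((hsv[...,2]>vmin)&(hsv[...,1]<smax)).astype(np.uint8)
    n,l,st,c=cv2.connectedComponentsWithStats(m)
    return [(c[i],st[i]) for i in range(1,n) if amin<st[i][4]<amax]
E
python3 - <<'E'
import pickle
from h import *
np.set_printoptions(precision=4,suppress=True)
S={n:pickle.load(open(f"pics/{n}0.pkl","rb")) for n in("top","side")}
for n,s in S.items():
    print(n,"cam",-s["R"].T@s["t"])
    for c,st in blobs(s): print(c.round(1),st)
    hsv=cv2.cvtColor(s["pixels"],cv2.COLOR_RGB2HSV)
    for x,y in ([(183,242),(189,131),(115,170)] if n=="top" else [(287,261),(185,256)]): print(hsv[y,x])
B={n:np.array([c for c,_ in blobs(s)]) for n,s in S.items()}
# epipolar pairing by reprojection error
for p in B["top"]:
    for q in B["side"]:
        X=tri(S["top"],p,S["side"],q)[0]
        e=np.linalg.norm(proj(S["top"],X)[0]-p)+np.linalg.norm(proj(S["side"],X)[0]-q)
        if e<5 and -.01<X[2]<.13: print(p.round(1),q.round(1),X,round(e,2))
E
```

```text
top cam [ 0.5289 -0.0342  0.8596]
[23.9  1.2] [  0   0  64   5 187]
[129.5 128.7] [121 120  18  18 247]
[188.7 131.3] [177 120  24  24 457]
[214.5 132.6] [203 121  24  24 465]
[240.5 134.2] [229 122  24  25 475]
[266.8 135.7] [255 124  25  25 478]
[293.3 137.2] [281 125  25  25 489]
[320.  138.9] [308 127  25  25 492]
[443.8 147.6] [437 141  14  14 156]
[172.7 171.5] [163 160  21  21 282]
[112.5 169.8] [106 163  14  15 169]
[225.4 177.5] [185 170  81  16 831]
[ 53.7 182.5] [ 47 176  14  14 159]
[ 68.5 215.4] [ 62 209  15  14 167]
[228.9 232.8] [217 221  25  24 450]
[317.1 233. ] [305 220  25  26 492]
[372.1 235.3] [360 222  25  26 479]
[268.6 240.1] [257 228  24  25 457]
[182.5 242.6] [172 231  23  24 432]
[421.3 242.6] [409 230  25  26 494]
[ 15   2 224]
[  0   2 222]
[ 75   3 173]
side cam [0.3011 0.7326 0.8078]
[346.8  32.8] [331  28  32  10 225]
[196.6  75.7] [183  66  29  21 264]
[166.  108.7] [155 101  23  20 152]
[318.2 143.5] [309 138  19  12 176]
[307.4 167.1] [298 161  20  13 208]
[305.2 202.2] [295 195  22  15 244]
[234.3 245.1] [214 210  45  73 784]
[289.6 225.2] [278 218  23  16 291]
[ 31.5 253.8] [ 16 241  34  31 299]
[287.6 259.9] [276 251  24  19 363]
[326.7 261.9] [318 256  18  13 170]
[151.3 304.2] [142 296  20  18 277]
[186.9 320.3] [178 313  19  16 234]
[218.2 352.4] [209 344  19  18 276]
[172.5 358.8] [163 350  20  18 276]
[ 21  10 244]
[ 18  11 237]
[129.5 128.7] [151.3 304.2] [0.6996 0.3334 0.0044] 0.04
[112.5 169.8] [186.9 320.3] [0.5928 0.3606 0.0361] 0.14
[ 53.7 182.5] [172.5 358.8] [0.5599 0.47   0.0993] 0.48
[ 68.5 215.4] [218.2 352.4] [0.4856 0.4327 0.0993] 0.75
[228.9 232.8] [289.6 225.2] [0.4479 0.0693 0.0785] 0.5
[317.1 233. ] [307.4 167.1] [ 0.4513 -0.1238  0.1099] 0.0
[372.1 235.3] [318.2 143.5] [ 0.4464 -0.2406  0.1091] 0.35
[268.6 240.1] [305.2 202.2] [ 0.4313 -0.0201  0.0784] 0.45
[182.5 242.6] [287.6 259.9] [0.4249 0.1743 0.0793] 0.28
```

```bash
python3 - <<'E'
import pickle
from h import *
np.set_printoptions(precision=4,suppress=True)
S={n:pickle.load(open(f"pics/{n}0.pkl","rb")) for n in("top","side")}
T=np.array([c for c,_ in blobs(S["top"])])
Q=np.array([c for v in (150,185,205,222) for c,_ in blobs(S["side"],v,60,100)])
for p in T:
    best=[]
    for q in Q:
        X=tri(S["top"],p,S["side"],q)[0]
        e=np.linalg.norm(proj(S["top"],X)[0]-p)+np.linalg.norm(proj(S["side"],X)[0]-q)
        if e<4 and -.02<X[2]<.13: best.append((round(e,2),X,q.round(1)))
    if best and best: print(p.round(1),best)
R=[[188.7,131.3],[214.5,132.6],[240.5,134.2],[266.8,135.7],[293.3,137.2],[320,138.9]]
P=onplane(S["top"],R,.005);print(P,np.linalg.norm(np.diff(P,axis=0),axis=1))
hsv=cv2.cvtColor(S["top"]["pixels"],cv2.COLOR_RGB2HSV)
m=(hsv[...,2]<45).astype(np.uint8);n,l,st,c=cv2.connectedComponentsWithStats(m)
print("dark top",[(c[i],st[i]) for i in range(1,n) if 20<st[i][4]<500])
hsv=cv2.cvtColor(S["side"]["pixels"],cv2.COLOR_RGB2HSV)
m=(hsv[...,2]<45).astype(np.uint8);n,l,st,c=cv2.connectedComponentsWithStats(m)
print("dark side",[(c[i],st[i]) for i in range(1,n) if 20<st[i][4]<500 and c[i][0]<400])
print(S["side"]["pixels"][120:135:3,322:340:3].max(2))
E
```

```text
[129.5 128.7] [(np.float64(0.15), array([0.6977, 0.329 , 0.0148]), array([152. , 300.3]))]
[188.7 131.3] [(np.float64(0.17), array([0.691 , 0.181 , 0.0048]), array([183.7, 254.9])), (np.float64(0.24), array([0.691 , 0.1811, 0.0045]), array([183.8, 255. ])), (np.float64(0.15), array([0.6911, 0.1811, 0.0047]), array([183.7, 255. ]))]
[214.5 132.6] [(np.float64(0.38), array([0.6869, 0.1159, 0.0043]), array([196.1, 236.9])), (np.float64(0.37), array([0.6869, 0.1159, 0.0041]), array([196.1, 236.9])), (np.float64(0.45), array([0.6867, 0.1158, 0.0046]), array([196.2, 236.8]))]
[240.5 134.2] [(np.float64(0.45), array([0.6825, 0.0511, 0.004 ]), array([207.5, 220.2])), (np.float64(0.45), array([0.6824, 0.051 , 0.0044]), array([207.5, 220.1])), (np.float64(0.39), array([0.6825, 0.051 , 0.0044]), array([207.4, 220.1]))]
[266.8 135.7] [(np.float64(0.39), array([ 0.6783, -0.014 ,  0.0039]), array([217.9, 204.7])), (np.float64(0.48), array([ 0.6781, -0.014 ,  0.0044]), array([218. , 204.6])), (np.float64(0.38), array([ 0.6782, -0.014 ,  0.0043]), array([217.9, 204.6]))]
[293.3 137.2] [(np.float64(0
[... 3126 characters left out ...]
 41], dtype=int32)), (array([392.4333,  41.4   ]), array([390,  38,   7,   9,  30], dtype=int32)), (array([397.931 ,  66.8736]), array([394,  57,   9,  21,  87], dtype=int32)), (array([148.   , 162.435]), array([139, 149,  19,  28, 177], dtype=int32)), (array([ 89.3792, 192.4128]), array([ 74, 178,  31,  30, 327], dtype=int32)), (array([113.8348, 241.513 ]), array([ 91, 225,  49,  27, 115], dtype=int32)), (array([208.2963, 282.127 ]), array([203, 272,  14,  22, 189], dtype=int32)), (array([ 43.2845, 378.3017]), array([ 37, 371,  20,  13, 116], dtype=int32))]
[[245 242 244 239 239 240]
 [231 239 238 239 240 243]
 [227 240 240 239 239 239]
 [123 187 235 238 239 189]
 [101 109 122 119 110 114]]
```

```bash
cat > a.py <<'E'
from h import *
from station import ctrl
from scipy.spatial.transform import Rotation as Ro
P=np.array([[.6911,.1810],[.6871,.1160],[.6828,.0511],[.6786,-.0139],[.6744,-.079],[.6701,-.1441]])  # rings, both views
ux=np.array([.9979,-.0641]); uy=np.array([.0641,.9979])   # rack axes
ORI=Ro.from_matrix(np.c_[[ux[1],-ux[0],0],[ux[0],ux[1],0],[0,0,-1]]).as_quat()  # down, tool y along rack x
HOME=[-1.174,.3,1.521,0,1.321,-.067]; ZT=.30; PZ=ctrl.pinch_z
TOP={"t":.110,"s":.079}; GZ={"t":.060,"s":.045}
def mv(xy,z,feed=.25,**k): return ctrl.movel([xy[0],xy[1],z],ORI,feed=feed,**k)
def caps(s):
    return [c for c,st in blobs(s) if 350<st[4]<620]
def locate(s,kind,near,dz=0,tol=.07):
    c=onplane(s,caps(s),TOP[kind]+dz)[:,:2]; d=np.linalg.norm(c-near,axis=1); i=d.argmin()
    assert d[i]<tol,(near,d[i]); return c[i]
def away():
    e=ctrl.state()["eef_pos"]; mv(e[:2],ZT); mv([.45,e[1]],ZT); ctrl.goto_joints(HOME)
def pick_place(kind,xy,pl):
    ctrl.set_gripper(.8); ctrl.reach([xy[0],xy[1],ZT],ORI)
    z=GZ[kind]+PZ
    assert not mv(xy,z,.2,guard=15),"contact going down"
    ctrl.set_gripper(0,25); w=ctrl.state()["width"]; print("width mm",w*94)
    assert .5<w<.68
    mv(xy,ZT); mv([xy[0],P[pl][1]],ZT); mv(P[pl],ZT)
    mv(P[pl],z+.02); print("touch",mv(P[pl],z+.004,.03,guard=6),ctrl.state()["eef_pos"][2]-z)
    ctrl.set_gripper(.75)
E
python3 - <<'E'
import pickle
from a import *
np.set_printoptions(precision=4,suppress=True)
S={n:pickle.load(open(f"pics/{n}0.pkl","rb")) for n in("top","side")}
hsv=cv2.cvtColor(S["side"]["pixels"],cv2.COLOR_RGB2HSV)
m=np.zeros((384,512),np.uint8);m[114:134,318:343]=(hsv[114:134,318:343,2]>190)
M=cv2.moments(m);q=[M["m10"]/M["m00"],M["m01"]/M["m00"]];print(q,M["m00"]/1)
X=tri(S["top"],[421.3,242.6],S["side"],q);print(X)
for z in(.08,.11): print(z,proj(S["side"],onplane(S["top"],[421.3,242.6],z)))
cv2.imwrite("pics/c1.png",cv2.resize(S["side"]["pixels"][100:180,280:360,::-1],None,fx=6,fy=6))
print("tab top",onplane(S["top"],[152.1,172.6],.075),"pred",P[0]+.07*uy-.11*ux)
print("flask",onplane(S["top"],[407,160],.04), [ (ctrl.inverse_kinematics([p[0],p[1],z+.078],ORI)) for p in P for z in(.06,.222)])
E
```

```text
Traceback (most recent call last):
  File "a.py", line 6, in <module>
    ORI=Ro.from_matrix(np.c_[[ux[1],-ux[0],0],[ux[0],ux[1],0],[0,0,-1]]).as_quat()  # down, tool y along rack x
        ~~~~~~~~~~~~~~^^^^^^^^^^^^^^^^^^^^^^^^^^^^^^^^^^^^^^^^^^^^^^^^^^
  File "scipy/spatial/transform/_rotation.pyx", line 1143, in scipy.spatial.transform._rotation.Rotation.from_matrix
ValueError: Non-positive determinant (left-handed or null coordinate frame) in rotation matrix 0: [[-0.0641  0.9979  0.    ]
 [-0.9979 -0.0641  0.    ]
 [ 0.      0.     -1.    ]].
```

```bash
sed -i 's/np.c_\[\[ux\[1\],-ux\[0\],0\]/np.c_[[-ux[1],ux[0],0]/' a.py
python3 - <<'E'
import pickle
from a import *
np.set_printoptions(precision=4,suppress=True)
S={n:pickle.load(open(f"pics/{n}0.pkl","rb")) for n in("top","side")}
hsv=cv2.cvtColor(S["side"]["pixels"],cv2.COLOR_RGB2HSV)
m=np.zeros((384,512),np.uint8);m[114:134,318:343]=(hsv[114:134,318:343,2]>190)
M=cv2.moments(m);q=[M["m10"]/M["m00"],M["m01"]/M["m00"]];print(q,M["m00"]/1)
X=tri(S["top"],[421.3,242.6],S["side"],q);print(X)
for z in(.08,.11): print(z,proj(S["side"],onplane(S["top"],[421.3,242.6],z)))
cv2.imwrite("pics/c1.png",cv2.resize(S["side"]["pixels"][100:180,280:360,::-1],None,fx=6,fy=6))
print("tab top",onplane(S["top"],[152.1,172.6],.075),"pred",P[0]+.07*uy-.11*ux)
print("flask",onplane(S["top"],[407,160],.04), [ (ctrl.inverse_kinematics([p[0],p[1],z+.078],ORI)) for p in P[[0,3,5]] for z in(.06,.222)])
E
```

```text
[330.39800995024876, 121.58208955223881] 402.0
[[ 0.4321 -0.3379  0.1267]]
0.08 [[330.7841 131.39  ]]
0.11 [[329.8103 125.2115]]
tab top [[0.5832 0.2477 0.075 ]] pred [0.5858 0.2579]
flask [[ 0.6145 -0.3421  0.04  ]] [array([ 0.2049,  0.8211,  1.1168, -0.    ,  1.2036,  0.269 ]), array([ 0.2049,  0.691 ,  0.9555, -0.    ,  1.495 ,  0.269 ]), array([-0.0744,  0.7434,  1.2531, -0.    ,  1.1451, -0.0103]), array([-0.0744,  0.5991,  1.1005, -0.    ,  1.4419, -0.0103]), array([-0.2652,  0.7575,  1.2286, -0.    ,  1.1555, -0.2011]), array([-0.2652,  0.6158,  1.0747, -0.    ,  1.4511, -0.2011])]
```

View pics/c1.png

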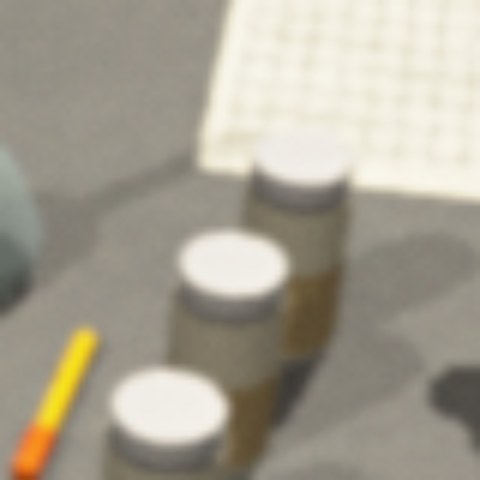

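The crop shows the farthest jar's cap centred at (330.5, 125.8) in the side view, which fits a height of 0.11 m. So three jars are tall, at y = -0.12, -0.24 and -0.34. I'll start with the first tall jar.

```bash
cat > st.json <<'E'
{"t0":["t",0.4511,-0.1239,0],"t1":["t",0.4463,-0.2406,1],"t2":["t",0.432,-0.343,2],"s0":["s",0.4316,-0.0201,3],"s1":["s",0.4475,0.0691,4],"s2":["s",0.425,0.1742,5],"placed":[]}
E
cat > run.py <<'E'
import sys,json
from a import *
np.set_printoptions(precision=4,suppress=True)
def check(st,s):
    for n,v in st.items():
        if n=="placed": continue
        done=n in st["placed"]; ref=P[v[3]] if done else np.array(v[1:3])
        c=locate(s,v[0],ref,.005*done); d=np.linalg.norm(c-ref)
        if d>.008: print("moved",n,c,ref)
        if not done: v[1:3]=list(c)
        elif d>.010: print("REDO",n,c); 
def snap(): s=ctrl.snapshot("top"); cv2.imwrite("pics/last.png",s["pixels"][:,:,::-1]); return s
if __name__=="__main__":
    for n in sys.argv[1:]:
        st=json.load(open("st.json")); check(st,snap())
        v=st[n]; print(n,v); pick_place(v[0],v[1:3],v[3]); st["placed"].append(n); away()
        check(st,snap()); json.dump(st,open("st.json","w")); print("time",ctrl.state()["time"])
E
python3 run.py t0
```

```text
t0 ['t', np.float64(0.451393258449137), np.float64(-0.12360228384362333), 0]
width mm 55.52066771913904
touch True 0.0052986956801898966
time 13.0083
```

View pics/last.png

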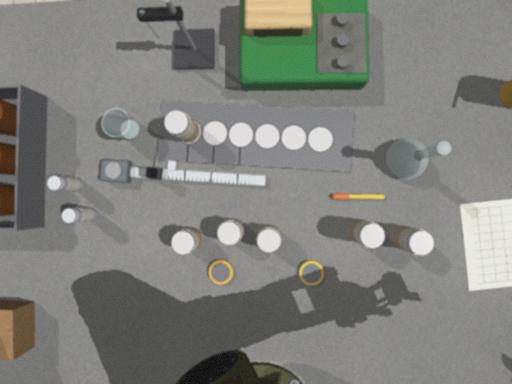

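The jar stands on ring 1, with its cap at about (177,122). Nothing else has moved. Next are the other two tall jars.

```bash
python3 run.py t1 t2 s0
```

```text
t1 ['t', np.float64(0.44684116480437464), np.float64(-0.24029110930010472), 1]
width mm 55.67929905327394
touch True 0.0053461625223601705
time 25.3833
t2 ['t', np.float64(0.43158514549378657), np.float64(-0.344386814404974), 2]
width mm 55.780522251661736
touch True 0.005366240079408363
time 37.4583
s0 ['s', np.float64(0.43202965444546954), np.float64(-0.02013395781139872), 3]
width mm 55.76015883027327
touch True 0.005231258753728998
moved t2 [0.6806 0.065 ] [0.6828 0.0511]
REDO t2 [0.6806 0.065 ]
time 48.9667
```

```bash
python3 - <<'E'
from run import *
s=ctrl.snapshot("top"); z=ctrl.snapshot("side")
for n,v in (("top",s),("side",z)):
    for c,st in blobs(v,200): print(n,c.round(1),st)
for c in caps(s): print(c.round(1),onplane(s,[c],.115),onplane(s,[c],.084))
im=np.hstack([s["pixels"][90:290,140:360],z["pixels"][130:330,150:370]])
cv2.imwrite("pics/v3.png",cv2.resize(im[:,:,::-1],None,fx=1.8,fy=1.8))
E
```

```text
top [175.6 121.5] [165 111  22  22 388]
top [203.3 123. ] [192 112  23  23 391]
top [228.8 126.3] [218 116  23  22 395]
top [265.6 129. ] [255 119  22  21 370]
top [293.6 136.7] [283 126  23  22 397]
top [320.  138.9] [309 128  23  23 429]
top [173.7 171.1] [165 161  19  19 187]
top [197.1 175.6] [186 171  24  10 192]
top [223.7 177.3] [212 173  24  10 201]
top [251.6 179.3] [239 174  26  11 223]
top [228.6 232.9] [218 222  22  22 380]
top [182.5 242.5] [172 232  22  22 378]
side [347.1  32.7] [333  29  29   8 161]
side [195.9  75.5] [182  65  28  21 245]
side [236.9 176.8] [228 171  19  13 193]
side [213.2 189.1] [192 177  46  24 522]
side [189.4 208.2] [180 201  20  15 239]
side [249.2 219.4] [242 211  16  18 154]
side [176.6 225.2] [166 217  22  17 271]
side [290.1 225. ] [280 218  21  15 262]
side [239.  237.2] [231 229  17  18 158]
side [228.2 255.8] [220 246  17  20 185]
side [287.6 259.8] [277 251  23  18 327]
side [218.4 352.6] [210 345  18  17 236]
side [172.5 358.8] [164 351  18  17 238]
[175.9 121.4] [[0.6923 0.182  0.115 ]] [[0.6991 0.191  0.084 ]]
[203.4 123. ] [[0.6882 0.1212 0.115 ]] [[0.6948 0.1277 0.084 ]]
[229.  126.2] [[0.6806 0.0652 0.115 ]] [[0.687  0.0693 0.084 ]]
[265.9 129.1] [[ 0.6737 -0.0146  0.115 ]] [[ 0.6797 -0.0137  0.084 ]]
[293.5 137. ] [[ 0.6563 -0.0737  0.115 ]] [[ 0.6616 -0.0754  0.084 ]]
[320.  138.9] [[ 0.6519 -0.13    0.115 ]] [[ 0.657 -0.134  0.084]]
[210.9 176.5] [[0.5719 0.1038 0.115 ]] [[0.5736 0.1096 0.084 ]]
[228.8 232.9] [[0.451  0.0644 0.115 ]] [[0.4478 0.0685 0.084 ]]
[182.5 242.5] [[0.4295 0.1647 0.115 ]] [[0.4253 0.173  0.084 ]]
```

View pics/v3.png

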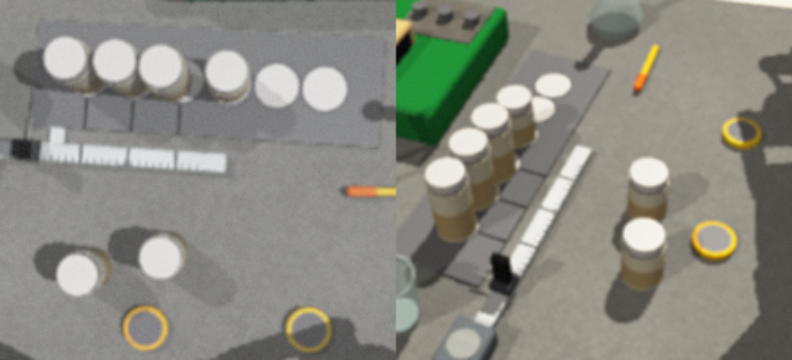

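Ring 3's jar was knocked about 14 mm towards ring 2. Its cap is at (229,126) and it now touches that neighbour, which shifted 5 mm. I'll regrip it and centre it again.

```bash
cat >> a.py <<'E'
def recentre(kind,xy,pl):
    ctrl.set_gripper(.8); mv([.45,xy[1]],ZT) if ctrl.state()["eef_pos"][0]>.4 else ctrl.reach([.45,xy[1],ZT],ORI)
    mv(xy,ZT); z=GZ[kind]+.005+PZ
    assert not mv(xy,z,.2,guard=15); ctrl.set_gripper(0,25); print("width",ctrl.state()["width"]*94)
    mv(xy,z+.03,.1); mv(P[pl],z+.03,.1); print("touch",mv(P[pl],z-.001,.03,guard=6)); ctrl.set_gripper(.75)
E
python3 - <<'E'
from run import *
recentre("t",[.6806,.0652],2); away()
s=snap(); st=json.load(open("st.json")); check(st,s)
for i in range(3): print(locate(s,"t",P[i],.005)-P[i])
print(ctrl.state()["time"])
E
python3 run.py s1 s2
python3 - <<'E'
from run import *
s=ctrl.snapshot("top"); z=ctrl.snapshot("side")
for i in range(6): print(locate(s,"ttt"[i] if i<3 else "s",P[i],.005)-P[i])
im=np.hstack([s["pixels"][90:290,90:360],z["pixels"][130:330,150:320]])
cv2.imwrite("pics/v4.png",cv2.resize(im[:,:,::-1],None,fx=1.8,fy=1.8))
for n,c,pts in(("top",s,None),("side",z,None)):
    hsv=cv2.cvtColor(c["pixels"],cv2.COLOR_RGB2HSV); m=(hsv[...,2]<45).astype(np.uint8)
    k,l,t,cc=cv2.connectedComponentsWithStats(m)
    print(n,[(cc[i].round(1),t[i]) for i in range(1,k) if 30<t[i][4]<300 and ((140<cc[i][0]<165 and cc[i][1]>150) if n=="top" else 195<cc[i][0]<225)])
for zz in(0.05,.056,.075):
    q=P[0]+.07*uy-.11*ux; print(zz,proj(s,[*q,zz]),proj(z,[*q,zz]))
E
```

```text
width 56.01315113073794
touch True
[0.0011 0.0011]
[0.0011 0.0051]
[0.0011 0.0001]
60.05
s1 ['s', np.float64(0.4472552025547816), np.float64(0.06925440437742253), 4]
width mm 55.63818117833972
touch True 0.005220296978703701
time 72.0417
s2 ['s', np.float64(0.4245533036521528), np.float64(0.17428554263063484), 5]
width mm 55.574216370042215
touch True 0.0052612172917517325
time 84.9
[0.0011 0.0012]
[0.0012 0.005 ]
[ 0.001 -0.   ]
[0.0013 0.0004]
[0.0015 0.0002]
[ 0.0014 -0.0012]
top [(array([151.9, 172.5]), array([147, 168,  10,   9,  56], dtype=int32))]
side [(array([208.3, 282.1]), array([203, 272,  14,  22, 187], dtype=int32))]
0.05 [[151.5899 172.2345]] [[208.2921 279.0036]]
0.056 [[150.6944 172.0578]] [[208.026  277.4264]]
0.075 [[147.7718 171.4808]] [[207.1677 272.3341]]
```

View pics/v4.png

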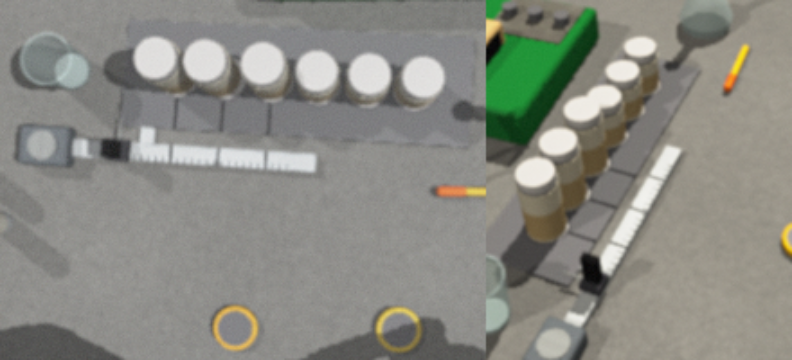

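All six jars stand on their rings within 5 mm. The tab shows at (152,172) in the top view. I'll refine its position with the wrist camera from two places.

```bash
cat >> a.py <<'E'
ORY=Ro.from_matrix(np.c_[[-uy[1],uy[0],0],[uy[0],uy[1],0],[0,0,-1]]).as_quat()
def wsnap():
    e=ctrl.state(); s=ctrl.snapshot("wrist")
    T=np.eye(4);T[:3,:3]=Ro.from_quat(e["tool_rot"]).as_matrix();T[:3,3]=e["eef_pos"]
    M=np.linalg.inv(T@s["T_tool_cam"]); s["R"],s["t"]=M[:3,:3],M[:3,3]; return s
E
python3 - <<'E'
from run import *
tab=P[0]+.07*uy-.11*ux
print(ctrl.inverse_kinematics([*tab,.30],ORY))
ctrl.set_gripper(.45)
ctrl.reach([.45,tab[1],.30],ORY)
S=[];
for i,d in enumerate((-.06,-.01)):
    mv2=[*(tab+d*ux),.28]; ctrl.movel(mv2,ORY,feed=.2); ctrl.hold(.3); s=wsnap(); S.append(s)
    hsv=cv2.cvtColor(s["pixels"],cv2.COLOR_RGB2HSV)
    print("cam",-s["R"].T@s["t"],"tab proj",proj(s,[*tab,.075]))
cv2.imwrite("pics/w1.png",np.hstack([cv2.resize(s["pixels"][:,:,::-1],(400,300)) for s in S]))
import pickle; pickle.dump(S,open("pics/w.pkl","wb"))
E
```

```text
[ 0.3575  0.5061  1.241  -0.      1.3944 -1.1491]
cam [0.4405 0.2671 0.3629] tab proj [[267.5128 248.1859]]
cam [0.4904 0.264  0.3627] tab proj [[267.5371 201.1483]]
```

View pics/w1.png

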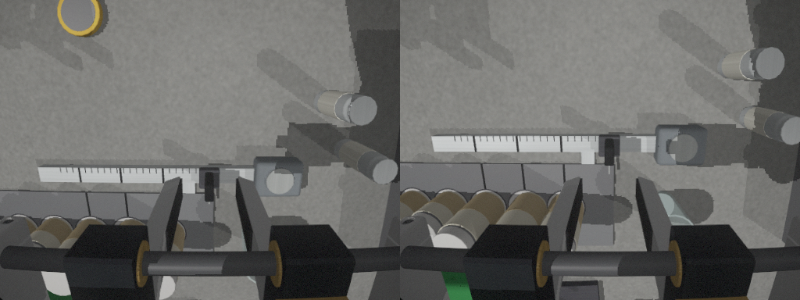

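The wrist views show the black tab at (266,230) and (267,190) in full-frame pixels. Its column and top edge match the predicted point at (267.5, 248) and (267.5, 201). I'll triangulate the tab's top as a check, then grip and pull.

```bash
python3 - <<'E'
from run import *
import pickle
S=pickle.load(open("pics/w.pkl","rb")); tab=P[0]+.07*uy-.11*ux; ends=[]
for s in S:
    c=proj(s,[*tab,.075])[0].astype(int); g=s["pixels"].max(2).astype(np.uint8)
    m=np.zeros_like(g); y0,x0=c[1]-35,c[0]-22; m[y0:c[1]+25,x0:x0+44]=g[y0:c[1]+25,x0:x0+44]<38
    k,l,t,cc=cv2.connectedComponentsWithStats(m); i=1+t[1:,4].argmax(); b=t[i]
    ys,xs=np.where(l==i); lo=ys>ys.max()-8
    print(b,cc[i]); ends.append([xs[lo].mean(),ys.max()+.5])
X=tri(S[0],ends[0],S[1],ends[1])[0]; print("tab top far edge",X,"expect",tab+.012*ux,.075)
E
```

```text
[263 221  10  18  82] [268.1707 229.1829]
[272 185   1   4   4] [272.  186.5]
tab top far edge [0.57   0.2616 0.0865] expect [0.5978 0.2571] 0.075
```

```bash
python3 - <<'E'
from run import *
import pickle
S=pickle.load(open("pics/w.pkl","rb")); tab=P[0]+.07*uy-.11*ux
for th in (50,60,70):
  ends=[]
  for s in S:
    c=proj(s,[*tab,.075])[0].astype(int); g=cv2.GaussianBlur(s["pixels"].max(2),(3,3),0)
    m=np.zeros_like(g); m[c[1]-6:c[1]+25,c[0]-15:c[0]+15]=g[c[1]-6:c[1]+25,c[0]-15:c[0]+15]<th
    k,l,t,cc=cv2.connectedComponentsWithStats(m)
    if k<2: break
    i=1+t[1:,4].argmax(); ys,xs=np.where(l==i); print(t[i],end=" "); ends.append([xs.mean(),ys.max()+.5])
  if len(ends)==2: print(th,tri(S[0],ends[0],S[1],ends[1])[0],"expect",tab+.012*ux,.075)
cv2.imwrite("pics/w2.png",np.hstack([cv2.resize(s["pixels"][r-45:r+35,227:307,::-1],None,fx=5,fy=5) for s,r in zip(S,(248,201))]))
E
```

```text
[263 242  10  15 147] [263 195  11  16  88] 50 [0.5956 0.2578 0.0743] expect [0.5978 0.2571] 0.075
[262 242  12  16 167] [262 195  15  16 181] 60 [0.5933 0.2577 0.0806] expect [0.5978 0.2571] 0.075
[262 242  12  16 188] [262 195  18  17 226] 70 [0.5964 0.2577 0.0749] expect [0.5978 0.2571] 0.075
```

View pics/w2.png

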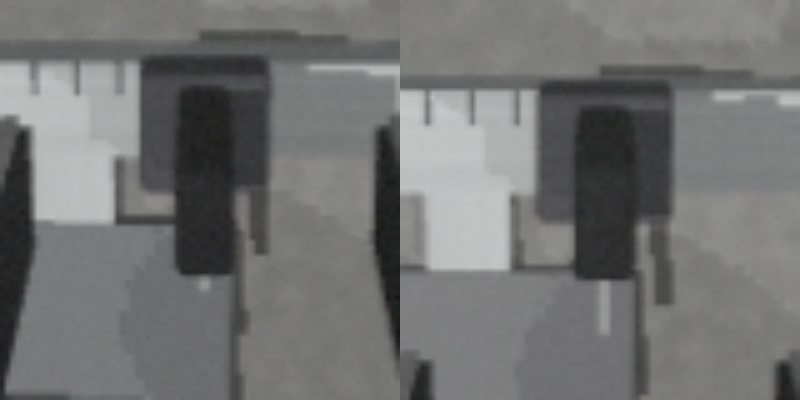

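The crops show the black tab above its grey foot, with its far end at (204,272) and (605,278) in the crop. The triangulated top edge is at z = 0.075 and y = 0.258, as expected. Now I'll grip and pull.

```bash
python3 - <<'E'
from run import *
tab=P[0]+.07*uy-.11*ux; goal=P[2]-.11*ux; z=.056+PZ
L=lambda p,zz,f=.1,**k: ctrl.movel([*p,zz],ORY,feed=f,**k)
print(L(tab,.28,.15),L(tab,z,.12,guard=10))
ctrl.set_gripper(0,30); e=ctrl.state(); print("w mm",e["width"]*94,e["contact_force"])
L(goal,z,.08); ctrl.hold(1); e=ctrl.state(); print("pulled",e["eef_pos"][:2]-goal,e["width"]*94,e["contact_force"])
s=ctrl.snapshot("side"); cv2.imwrite("pics/p.png",cv2.resize(s["pixels"][150:350,130:330,::-1],None,fx=3,fy=3)); s=ctrl.snapshot("top")
np.save("pics/p_top.npy",s["pixels"])
print("tab proj",proj(s,[*goal,.075]),ctrl.state()["time"])
E
```

```text
False False
w mm 11.864549160687396 [ 0.7372  2.3157 -0.2671]
pulled [-0.0004 -0.0003] 11.621084863722416 [-1.2269  6.8142  2.3481]
tab proj [[234.1456 176.941 ]] 95.9583
```

View pics/p.png

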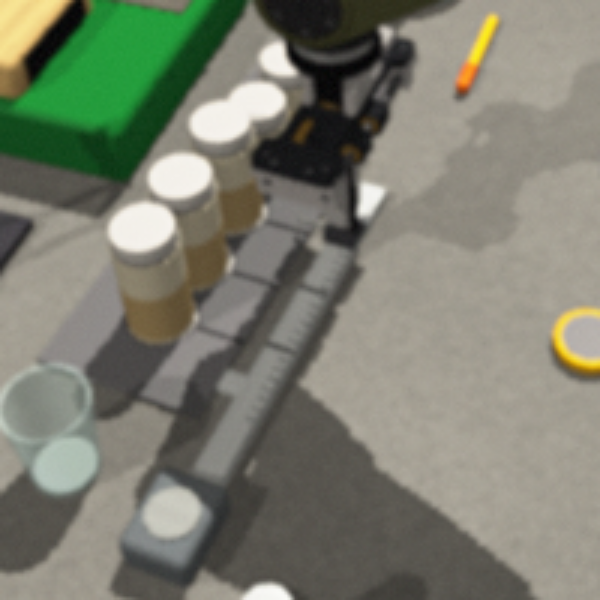

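The side crop shows the carriage pulled out to ring 3 with the tab in the fingers. The spring force of about 7 N is right for 0.20 m of travel. I'll hold a little longer, then let it home.

```bash
python3 - <<'E'
from run import *
tab=P[0]+.07*uy-.11*ux; z=.056+PZ
L=lambda p,zz,f=.1: ctrl.movel([*p,zz],ORY,feed=f)
ctrl.hold(1.5); L(tab-.002*uy,z,.08); ctrl.set_gripper(.45); ctrl.hold(.5)
L(tab,.30,.12); L([.45,tab[1]],.30,.2); ctrl.goto_joints(HOME); ctrl.hold(1)
s=snap(); z=ctrl.snapshot("side")
for i in range(6): print(locate(s,"t" if i<3 else "s",P[i],.005)-P[i])
for n,c in(("top",s),("side",z)):
    m=(c["pixels"].max(2)<45).astype(np.uint8); k,l,t,cc=cv2.connectedComponentsWithStats(m)
    print(n,[(cc[i].round(1),t[i]) for i in range(1,k) if 30<t[i][4]<300 and ((140<cc[i][0]<165 and cc[i][1]>150) if n=="top" else 195<cc[i][0]<225)])
print(ctrl.state()["time"])
E
```

```text
[0.0012 0.0011]
[0.0011 0.005 ]
[0.0011 0.0001]
[0.0014 0.0004]
[0.0014 0.0002]
[ 0.0014 -0.0011]
top [(array([152. , 172.5]), array([147, 168,  10,   9,  58], dtype=int32))]
side [(array([208.3, 282. ]), array([203, 271,  13,  23, 186], dtype=int32))]
107.4417
```

View pics/last.png

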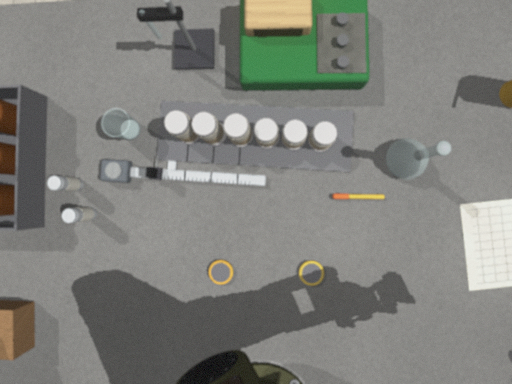

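All the jars are on their rings, the tab is back home at (152,172.5) as at the start, and the glassware has not moved. I'm handing the job in.

```bash
python3 -c "
from station import ctrl
print(ctrl.finish_job())"
```

```text
the job is handed in; nothing more can be done
None
```

The job is handed in, though the hand-in returned no verdict: all six jars (three tall, then three squat) stand within about 5 mm of their ring centres, the slide was held over 2 s at ring 3 and is back home, and the beaker and flask were not touched.

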